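# Clamp a split chopping board

### The arm

A 7-joint arm with a two-finger parallel gripper is mounted at the origin on the work surface. World frame = base frame: x ahead of the robot, y to its left, z up, the work surface at z = 0. Lengths are in m, angles in rad, forces in N, time in s.
With the tool pointing down it reaches from about 0.4 to 0.9 m from the base axis. Payload 5.6 kg.
Tool frame: the origin (TCP) lies at the very end of the fingers, on their centre line; the grasp point (between the pads) lies 19 mm behind it; z points along the fingers, y is the line along which they close (so a half turn about z gives the same grasp; the last joint's range is limited). The gripper opens to 92 mm and grips with 3 to 60 N. Pads are 20 mm wide; open, the fingers measure 128 mm over their backs; the gripper's body (75 mm by 189 mm) begins 69 mm behind the grasp point.
Start: joints at [1.237, 0.468, -0.012, 1.603, 0.006, 1.071, -0.056], TCP at [0.186, -0.623, 0.215] pointing down, gripper open.
Joint ranges: [-2.53, 2.53], [-0.31, 2.02], [-1.57, 1.55], [0.28, 2.44], [-1.29, 4.43], [0.15, 1.84], [-2.92, 2.92]. Speed limits (rad/s): [2.57, 2.57, 3.14, 3.14, 3.14, 3.14, 3.14].

### API

Orientations are given as [roll, pitch, yaw] about the fixed x, y, z axes, in that order (R = Rz(yaw) Ry(pitch) Rx(roll)).
In Python, from station import arm gives the robot as it stands.
- The arm moves only by the shell command python3 -m jog 'ROWS' [FORCE]. ROWS is JSON, a list of rows, each a list of 3 entries, a list of its own where there are three numbers: the shift along the tool's x, y, z in units of 25 mm (1.0 is 25 mm), then the turn, a rotation vector about the tool's x, y, z in units of 6 degrees (1.0 is 6 degrees), then the opening, from 0 (shut) to 1 (fully open). In form: [[[tx, ty, tz], [rx, ry, rz], grip], ...]. A call has exactly 8 rows; each row is the pose to reach, as a shift and turn from the pose commanded when the call began, along the tool's axes at that moment; what a row does not reach only later rows make up. A row lasts 1/12 s, in which the tool goes at most 41.7 mm and 7.16 degrees, less where a joint would pass 70% of its speed; a pose out of reach is approached as far as the arm can. A call with a gripper value outside its range is refused whole. The fingers move at their own pace and stop on an object; FORCE is the grip in N (left out, the last holds). Time passes only in rows, so rows that repeat a pose let the fingers close, or fill a call up. It gives the time, the measured TCP pose, the force, the opening and the grip force at its end, in the units of the state.
- arm.get_state(): the state, without advancing time (a new reading comes with each control period).
- arm.get_image(name): name is "scene" or "top" or "wrist"; returns (picture, depth): 384x512x3 uint8, red, green, blue; 384x512 float32, m along the optical axis (not along the pixel's ray), 0 where there is no reading.
- arm.calibration(name): a dict with "fx", "fy", "cx", "cy" (pixels), "camera_from_world" (4x4, takes a point from world to camera coordinates); the wrist camera has in their place "hand_eye" (4x4, takes a point from camera to tool coordinates, whose origin is the TCP and whose axes are the flange's). Camera axes: x right, y down, z forward; pixel columns grow to the right and rows downward; lengths in m; the calibration is good to about 2 mm. The wrist camera is an equidistant fisheye: a pixel r from the principal point sees the ray r / f radians off the axis. A picture is of the moment at which its call begins: read the wrist's pose just before it. calibration takes no time and is no camera call.
- arm.sign_off(): hands the job in; it is judged then, once.
The state is a dict: "clock": time; "joint_pos": joint angles; "joint_velocities": joint speeds; "joint_efforts": joint torques, N m; "ee_pos": TCP position; "tcp_rot": TCP orientation; "contact_force": force on the tool from outside, world axes, zero at the start; "torque": the same for the moment, N m; "opening": finger opening in m; "grasp_force": force on a finger pad.
Only numpy, scipy, OpenCV 4.12 (cv2) and the standard library are available. Lean on these libraries where they do the work, as an engineer would, in place of code of your own. Each camera call takes 0.05 s, during which the arm holds its last target. There are 200 camera calls.

### The job

The small wooden chopping board has split lengthwise into two halves and the joint has just been glued. Stand the one-hand bar clamp across the middle of the board, a jaw outside each long edge, and squeeze its trigger again and again until the split is shut along its whole length and the trigger stalls, so that the clamp holds the board firmly by itself. Let go and leave the clamp standing upright on the board, and leave the bottle, the bowl and the salt box alone.

Things in the scene. Friction and masses are not known exactly. Their poses are not given: they have to be found in the camera images.
- clamp: One-hand bar clamp, black plastic, steel bar, 0.45 kg, 270 mm long, 130 high, 32 wide, standing on jaws and heel, grip and trigger up. Origin: at its foot, mid-width, below the trigger's pin; x along the bar towards the far jaw, z up. Head: moving jaw x 1 to 19 mm, pad face at x 32; heel x -42 to 1, z 0 to 24; housing x -45 to 25, 26 wide, z 28 to 62. Bar: 7 thick, z 30 to 48, out 15 to 60 behind.
- grip (a point): Middle of the upright grip, at x -34 mm, z 93 mm in the clamp's frame. The grip is a straight post with flat sides, 22 mm along the bar (x -45 to -23), 24 mm across it, z 62 to 130 mm. To carry the clamp without working the trigger, pinch it across (along the clamp's y) and hard, 60 to 80 N: the centre of mass lies 75 mm ahead of the grip.
- squeeze (a point): Midway between the back of the grip and the front of the released trigger's finger piece, x -11.5 mm, z 93 mm in the clamp's frame. Here grip and trigger together measure 67 mm along the bar (released), 37 mm (home). To squeeze, pinch both along the clamp's x, one finger behind the grip, one before the trigger, the tips no lower than z 65 mm.
- trigger (a joint): Trigger ahead of the grip, 18 mm wide, its pin at z 18; its finger piece is a round bar across it, 14 thick, at z 93. 0 = released, 0.4 rad = home; a spring returns it (let it back below 0.1). Each full squeeze draws the bar in 6 or 12 mm; running free it takes 5 N, then it stiffens. When a squeeze of 20 to 30 N stalls at 0.2 to 0.3 rad, the grip is firm (15 to 28 N at the jaws).
- bar_jaw (a joint): Travel of the bar with the far jaw into the housing, in m: the opening between the two jaw faces is 0.150 m minus this value. It slides only in the closing direction; catches every 1.5 mm stop it from opening.
- pad_face (a point): Middle of the face of the moving jaw's rubber pad, 10 mm above the jaw's foot. The face is 28 mm wide, z 2 to 28 mm; the pad yields 1 mm per 5 N, 7 mm at most.
- far_face (a point): Middle of the face of the far jaw's pad, at the end of the bar, 10 mm above the jaw's foot; a face of the same size. The line from pad_face to far_face runs along the clamp's x. The clamp ends 26 mm beyond this face; the jaw is 52 mm high.
- board_a: One half of the split board: pale bare wood 180 mm long (x), 55 mm wide (y), 20 mm thick, 0.11 kg, lying flat. Origin: centre of its underside. Its split edge is the one at y = +27.5 mm.
- board_b: The other half, same size and axes, lying beside the first with the split 6 to 10 mm open. Origin: centre of its underside. Its split edge is the one at y = -27.5 mm. Shut, the whole board is 110 mm wide.
- board_a_a (a point): Point on the split edge of board_a, at x = -85 mm, mid-thickness.
- board_a_b (a point): Point on the split edge of board_a, at x = +85 mm, mid-thickness.
- board_b_a (a point): Point on the split edge of board_b, at x = -85 mm, mid-thickness; meets board_a_a when the split is shut.
- board_b_b (a point): Point on the split edge of board_b, at x = +85 mm, mid-thickness; meets board_a_b when the split is shut.
- soap: Green dish-soap bottle, 62 mm across, 190 mm tall, standing. Origin: centre of its underside. Leave it alone.
- bowl: Blue rice bowl, 116 mm across, 62 mm high. Origin: centre of its underside. Leave it alone.
- salt_box: Brown wooden salt box with a lid and a small steel knob, 136 mm by 96 mm, 84 mm high. Origin: centre of its underside. Leave it alone.
Mind the look-alikes: they are no part of the job. What is shaped like the board_a but red or turquoise is not meant.

How it is judged:
By the outcome, as a careful person would: the job done as asked, in the order asked, and still so for the second after the job is handed in, with the robot touching nothing.
It also fails if it takes over 54 s, if anything falls off the work surface, if the arm or the gripper's body presses on something with over 40 N, if the wrist force passes 120 N, or if a joint passes its speed limit or range.

## Working session

There is one attempt and no reset: what is moved stays moved. The work goes in short steps, Python scripts to look and compute and a shell command to move; the robot and the scene stay as the last step left them, time stands still between calls to the robot, and variables do not carry over. Pictures are saved under pics/ and viewed, at most 10 in all, crops included, and the job is handed in when it is done.

```bash
mkdir -p pics; ls
cat > h.py <<'E'
import numpy as np,cv2
from station import arm
from scipy.spatial.transform import Rotation as R
def cloud(n):
    im,d=arm.get_image(n);c=arm.calibration(n)
    v,u=np.mgrid[:384,:512]
    P=np.stack([(u-c['cx'])/c['fx']*d,(v-c['cy'])/c['fy']*d,d,np.ones_like(d)],-1)
    W=(P@np.linalg.inv(c['camera_from_world']).T)[...,:3]; W[d==0]=np.nan
    return im,W
E
python3 - <<'E'
from h import *
for n in("top","scene"):
    im,W=cloud(n); np.savez(f'{n}.npz',im=im,W=W)
    cv2.imwrite(f'pics/{n}.png',cv2.resize(im[...,::-1],(800,600)))
s=arm.get_state();print(s['clock'],s['ee_pos'],s['tcp_rot'],s['opening'])
E
```

```text
pics
0.1 [ 0.18612533 -0.6222575   0.21375278] [-3.14004986e+00  1.33842395e-04  2.90686680e-01] 0.09170600965880613
```

View pics/top.png

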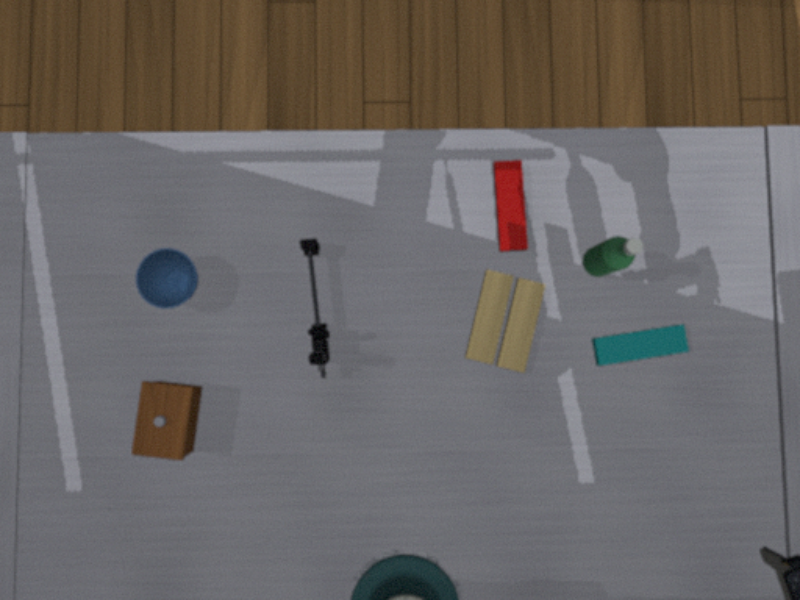

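View pics/scene.png

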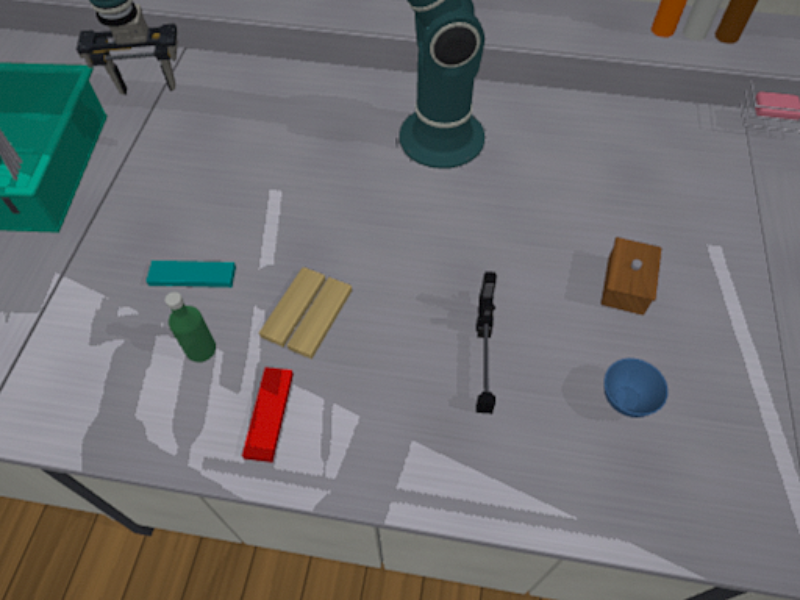

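The top view (800×600) shows the clamp with its grip at (318,345) and far jaw at (310,246), and the bottle, bowl and salt box at (608,256), (167,278) and (165,420). The board-shaped things are the pale pair at (490,315)/(520,325), the red one at (510,205) and the turquoise one at (640,345). Only the pale bare wood pair fits. I'll measure and confirm in a crop.

Run:
```python
from h import *
for n in("top","scene"):
    D=np.load(n+'.npz');im,W=D['im'],D['W'];hsv=cv2.cvtColor(im,cv2.COLOR_RGB2HSV)
    h,s,v=[hsv[...,i].astype(int) for i in range(3)]
    m=((h>12)&(h<32)&(s>60)&(v>110)&(abs(W[...,2]-.02)<.012)&(W[...,0]>.3)).astype(np.uint8)
    N,L,S,C=cv2.connectedComponentsWithStats(m)
    for i in range(1,N):
        if S[i,4]>150:
            p=W[L==i];print(n,'board',S[i],p[:,2].mean().round(4),cv2.minAreaRect((p[:,:2]*1000).astype(np.float32)))
    ok=(v<70)&(W[...,2]>.008)&(W[...,2]<.16)&(W[...,0]>.35)&(W[...,1]>-.0)&(W[...,1]<.35)
    p=W[ok];print(n,'clamp',len(p),p.min(0),p.max(0))
    for lo,hi in((.115,.14),(.05,.115),(.02,.05)):
        q=p[(p[:,2]>lo)&(p[:,2]<hi)]
        if len(q)>4: print(lo,len(q),q.mean(0).round(4),q.min(0).round(4),q.max(0).round(4))
    q=p[p[:,0]>p[:,0].max()-.03];print('far',len(q),q.mean(0),q.min(0),q.max(0))
    z=W[...,2];print('table',np.nanmedian(z[(abs(W[...,0]-.5)<.05)&(abs(W[...,1])<.1)]))
    for nm,cx,cy,xx in(('soap',.62,-.3,.1),):
        q=W[(h>50)&(h<80)&(s>90)&(z>.03)&(W[...,0]>.4)];print('soap',len(q),q.min(0),q.max(0))
im=np.load('top.npz')['im'];a=cv2.resize(im[145:260,180:450,::-1],None,fx=2.9,fy=2.9,interpolation=cv2.INTER_CUBIC)
im=np.load('scene.npz')['im'];b=cv2.resize(im[160:270,150:340,::-1],None,fx=2.3,fy=2.3,interpolation=cv2.INTER_CUBIC)
b=cv2.copyMakeBorder(b,0,0,0,a.shape[1]-b.shape[1],0);cv2.imwrite('pics/c.png',np.vstack([a,b]));print(np.vstack([a,b]).shape)
```

```text
top board [ 298  173   30   60 1005] 0.0201 ((564.35888671875, -174.2078857421875), (53.89681625366211, 176.9537353515625), 75.38275909423828)
top board [ 319  178   29   60 1002] 0.0201 ((547.1363525390625, -236.1436767578125), (53.82735824584961, 178.2150115966797), 74.96664428710938)
top clamp 499 [0.45166859 0.13979731 0.01129948] [0.71540411 0.1907322  0.13406457]
0.115 63 [0.4895 0.1511 0.1274] [0.4779 0.1412 0.116 ] [0.4999 0.1623 0.1341]
0.05 232 [0.5599 0.1575 0.0679] [0.4608 0.1398 0.0501] [0.7145 0.1874 0.1144]
0.02 186 [0.618  0.1636 0.0417] [0.4517 0.1408 0.0207] [0.7154 0.1907 0.0498]
far 106 [0.70175942 0.17319328 0.0448012 ] [0.68608769 0.15998028 0.01130539] [0.71540411 0.1907322  0.05671487]
table -4.9134731382793895e-05
soap 444 [ 0.48334444 -0.41775899  0.03051698] [0.7080355  0.17792353 0.16554863]
scene board [166 171  42  49 830] 0.0194 ((547.6461181640625, -234.23550415039062), (55.59656524658203, 181.63275146484375), 74.73536682128906)
scene board [184 178  41  50 864] 0.0193 ((564.74951171875, -173.07540893554688), (56.189453125, 181.2129669189453), 76.24578857421875)
scene clamp 547 [0.48244915 0.14218645 0.00810058] [0.71966464 0.19263145 0.13416702]
0.115 55 [0.4941 0.1533 0.1257] [0.4824 0.1427 0.1153] [0.5025 0.1642 0.1342]
0.05 276 [0.564  0.1609 0.0708] [0.4896 0.1422 0.05  ] [0.7194 0.1917 0.1146]
0.02 188 [0.628  0.1667 0.0402] [0.5162 0.1432 0.0206] [0.7197 0.1926 0.05  ]
far 133 [0.71180919 0.17708704 0.0415192 ] [0.69435575 0.16113379 0.00810058] [0.71966464 0.19263145 0.05749344]
table -0.00012268182329733257
soap 605 [ 0.54282136 -0.41602559  0.03044381] [0.70537104 0.17091636 0.16744047]
(587, 783, 3)
```

View pics/c.png

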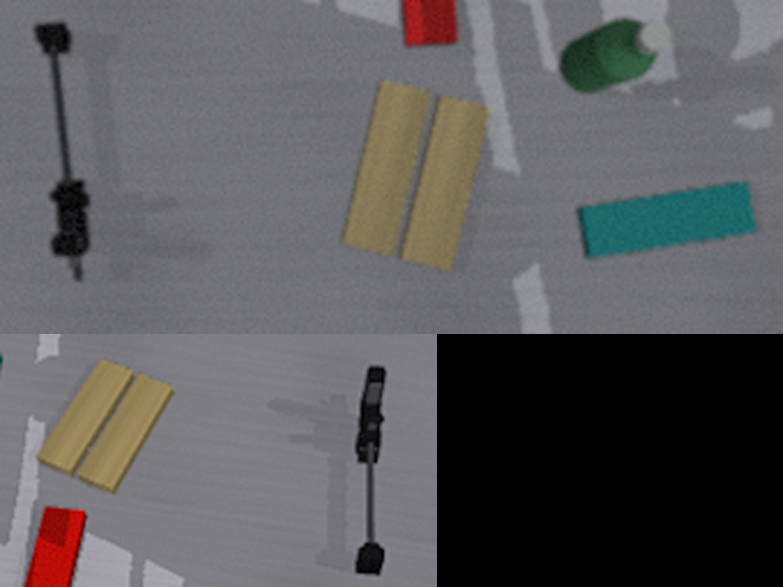

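The crop confirms the two pale bare halves with the split between them at crop px (385,165) and (445,180). The clamp is black, with its far jaw at (52,38) and its head at (70,220), and its yaw is about 6°. Its opening is about 137 mm against a board width of about 119 mm. I'll carry it to yaw −105.5°, which puts the grip on the free left side.

```bash
cat >> h.py <<'E'
def go(p,yawdeg,s=None):
    s=s or arm.get_state();Rc=R.from_euler('xyz',s['tcp_rot']);Rt=R.from_euler('xyz',[np.pi,0,np.radians(yawdeg)])
    t=Rc.inv().apply(np.array(p)-s['ee_pos'])/.025; r=np.degrees((Rc.inv()*Rt).as_rotvec())/6
    print('shift',t.round(2),'turn',r.round(2),'| t',round(s['clock'],2),'yaw',np.degrees(s['tcp_rot'][2]).round(1),'p',np.round(s['ee_pos'],4),'F',np.round(s['contact_force'],1),'op',round(s['opening'],4),'gf',round(s['grasp_force'],1))
E
python3 - <<'E'
from h import *
go([.288,-.364,.22],73.0)
D=np.load('top.npz');W=D['W'];v=D['im'].max(-1)
for n in('top','scene'):
    D=np.load(n+'.npz');W=D['W'];v=D['im'].max(-1)
    q=W[(v<90)&(W[...,2]>.035)&(W[...,0]>.53)&(W[...,0]<.73)&(W[...,1]>.13)&(W[...,1]<.2)];print(np.degrees(np.arctan(np.polyfit(q[:,0],q[:,1],1)[0])))
E
```

```text
shift [ 6.86 -8.73 -0.24] turn [-0.01 -0.01 -9.39] | t 0.1 yaw 16.7 p [ 0.1861 -0.6223  0.2138] F [-0.7 -0.7 -1. ] op 0.0917 gf 0.0
6.6490879510477265
6.283161666074697
```

```bash
python3 -m jog '[[[0.9,-1.1,0],[0,0,-1.17],1],[[1.7,-2.2,0],[0,0,-2.34],1],[[2.6,-3.3,0],[0,0,-3.5],1],[[3.4,-4.4,0],[0,0,-4.7],1],[[4.3,-5.5,-0.1],[0,0,-5.8],1],[[5.2,-6.6,-0.1],[0,0,-7.0],1],[[6.0,-7.6,-0.2],[0,0,-8.2],1],[[6.9,-8.7,-0.2],[0,0,-9.4],1]]'; python3 -c "
from h import *
go([.39,-.106,.22],129.5)"
```

```text
clock: 0.77
ee_pos: [0.2893, -0.3636, 0.2197]
tcp_rot: [-3.142, 0.001, 1.279]
contact_force: [0.5, -0.3, 0.3]
opening: 0.092
grasp_force: 0.0
shift [11.03  0.89 -0.02] turn [-0.    0.   -9.37] | t 0.77 yaw 73.3 p [ 0.2893 -0.3636  0.2197] F [ 0.5 -0.3  0.3] op 0.092 gf 0.0
```

```bash
python3 -m jog '[[[1.4,0.1,0],[0,0,-1.17],1],[[2.8,0.2,0],[0,0,-2.34],1],[[4.1,0.3,0],[0,0,-3.5],1],[[5.5,0.4,0],[0,0,-4.7],1],[[6.9,0.6,0],[0,0,-5.8],1],[[8.3,0.7,0],[0,0,-7.0],1],[[9.7,0.8,0],[0,0,-8.2],1],[[11.0,0.9,0],[0,0,-9.4],1]]'; python3 -c "
from h import *
go([.491,.1525,.19],186.4)"
```

```text
clock: 1.43
ee_pos: [0.3916, -0.1067, 0.2196]
tcp_rot: [-3.141, 0.0, 2.262]
contact_force: [-0.4, -0.1, -0.1]
opening: 0.0921
grasp_force: 0.0
shift [5.45 9.67 1.18] turn [-0.    0.   -9.47] | t 1.43 yaw 129.6 p [ 0.3916 -0.1067  0.2196] F [-0.4 -0.1 -0.1] op 0.0921 gf 0.0
```

```bash
python3 -m jog '[[[0.7,1.2,0],[0,0,-1.18],1],[[1.4,2.4,0],[0,0,-2.36],1],[[2.1,3.6,0],[0,0,-3.55],1],[[2.8,4.9,0],[0,0,-4.7],1],[[3.5,6.1,0],[0,0,-5.9],1],[[4.1,7.3,0.4],[0,0,-7.1],1],[[4.8,8.5,0.8],[0,0,-8.3],1],[[5.45,9.67,1.2],[0,0,-9.47],1]]'
python3 - <<'E'
from h import *
go([.491,.1525,.074],186.4)
s=arm.get_state();im,d=arm.get_image('wrist');c=arm.calibration('wrist');print({k:np.round(v,3) for k,v in c.items()})
cv2.imwrite('pics/w1.png',cv2.resize(im[...,::-1],(800,600)))
E
```

```text
clock: 2.1
ee_pos: [0.4929, 0.1513, 0.189]
tcp_rot: [-3.141, 0.0, -3.03]
contact_force: [0.2, 0.5, 1.0]
opening: 0.0917
grasp_force: 0.0
shift [0.07 0.06 4.6 ] turn [-0.  0. -0.] | t 2.1 yaw -173.6 p [0.4929 0.1513 0.189 ] F [0.2 0.5 1. ] op 0.0917 gf 0.0
{'fx': np.float64(297.319), 'fy': np.float64(297.319), 'cx': np.float64(257.278), 'cy': np.float64(188.438), 'hand_eye': array([[-0.   , -0.958, -0.287,  0.081],
       [ 1.   , -0.   ,  0.001,  0.   ],
       [-0.001, -0.287,  0.958, -0.17 ],
       [ 0.   ,  0.   ,  0.   ,  1.   ]])}
```

View pics/w1.png

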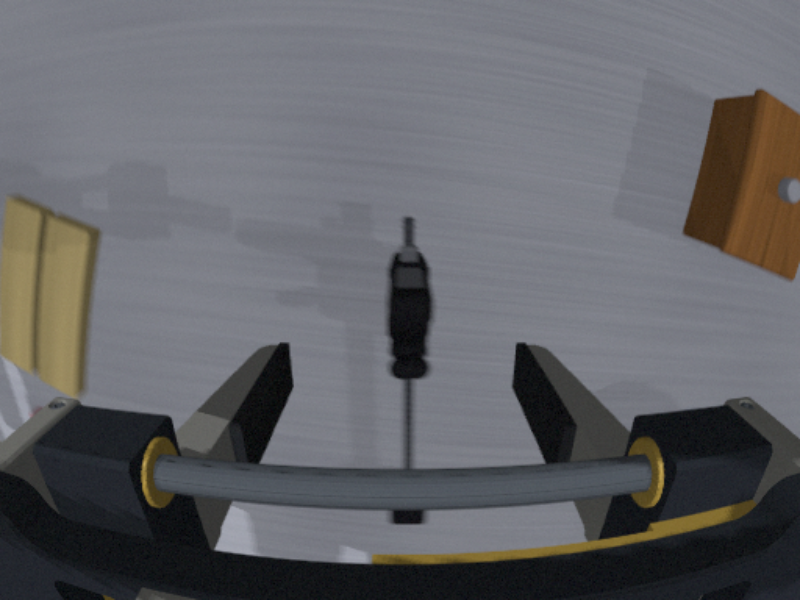

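The wrist view shows the clamp centred between the fingertips: grip top at about (409,275), trigger bar at (408,370), fingertips at (290,345) and (515,345). I'll measure the grip top from depth.

```bash
cat >> h.py <<'E'
def wcloud():
    s=arm.get_state();im,d=arm.get_image('wrist');c=arm.calibration('wrist')
    v,u=np.mgrid[:384,:512];x=(u-c['cx'])/c['fx'];y=(v-c['cy'])/c['fy'];r=np.hypot(x,y)+1e-9
    k=np.tan(np.minimum(r,1.4))/r*d
    P=np.stack([x*k,y*k,d,np.ones_like(d)],-1)@c['hand_eye'].T
    W=R.from_euler('xyz',s['tcp_rot']).apply(P[...,:3].reshape(-1,3)).reshape(384,512,3)+s['ee_pos'];W[d==0]=np.nan
    return im,W
E
python3 - <<'E'
from h import *
im,W=wcloud()
q=W[130:250,235:290].reshape(-1,3)
for lo,hi in((.122,.14),(.085,.11),(.055,.07),(.03,.052)):
    a=q[(q[:,2]>lo)&(q[:,2]<hi)];print(lo,len(a),np.percentile(a,[2,50,98],axis=0).round(4).tolist() if len(a) else '')
E
```

```text
0.122 687 [[0.4788, 0.1428, 0.1231], [0.4878, 0.1537, 0.1284], [0.4984, 0.1649, 0.1304]]
0.085 524 [[0.4778, 0.1428, 0.0856], [0.5332, 0.1568, 0.097], [0.5435, 0.1699, 0.109]]
0.055 417 [[0.4672, 0.1411, 0.057], [0.4804, 0.1537, 0.0622], [0.5444, 0.1718, 0.0693]]
0.03 271 [[0.4509, 0.1427, 0.0307], [0.4666, 0.152, 0.0466], [0.5785, 0.1743, 0.0494]]
```

```bash
python3 -m jog '[[[0.15,0.1,1.0],[0,0,0],1],[[0.15,0.1,2.0],[0,0,0],1],[[0.15,0.1,3.0],[0,0,0],1],[[0.15,0.1,3.8],[0,0,0],1],[[0.15,0.1,4.3],[0,0,0],1],[[0.15,0.1,4.6],[0,0,0],1],[[0.15,0.1,4.6],[0,0,0],1],[[0.15,0.1,4.6],[0,0,0],0.5]]' 60;  python3 -m jog '[[[0,0,0],[0,0,0],0.2],[[0,0,0],[0,0,0],0],[[0,0,0],[0,0,0],0],[[0,0,0],[0,0,0],0],[[0,0,0],[0,0,0],0],[[0,0,0],[0,0,0],0],[[0,0,0],[0,0,0],0],[[0,0,0],[0,0,0],0]]' 60
```

```text
clock: 2.87
ee_pos: [0.4889, 0.1519, 0.0751]
tcp_rot: [-3.142, 0.001, -3.037]
contact_force: [-0.0, -0.4, 1.2]
opening: 0.087
grasp_force: 0.0
clock: 3.53
ee_pos: [0.4885, 0.1519, 0.0746]
tcp_rot: [-3.142, 0.0, -3.036]
contact_force: [-0.4, 0.5, 0.5]
opening: 0.0344
grasp_force: 0.0
```

```bash
python3 -m jog '[[[0,0,0],[0,0,0],0],[[0,0,0],[0,0,0],0],[[0,0,0],[0,0,0],0],[[0,0,0],[0,0,0],0],[[0,0,-0.3],[0,0,0],0],[[0,0,-0.8],[0,0,0],0],[[0,0,-1.4],[0,0,0],0],[[0,0,-2.0],[0,0,0],0]]' 60; python3 -m jog '[[[0,0,-0.5],[0,0,0],0],[[0,0,-0.8],[0,0,0],0],[[0,0,-1],[0,0,0],0],[[0,0,-1],[0,0,0],0],[[0,0,-1],[0,0,0],0],[[0,0,-1],[0,0,0],0],[[0,0,-1],[0,0,0],0],[[0,0,-1],[0,0,0],0]]' 60
python3 - <<'E'
from h import *
s=arm.get_state();print(s['opening'],s['grasp_force'],s['torque'])
im,W=cloud('scene');v=im.max(-1)
q=W[(v<75)&(W[...,0]>.35)&(W[...,1]>.1)&(W[...,1]<.25)&(W[...,2]>.02)]
b=q[(q[:,0]>.55)];print(len(b),b.min(0),b.max(0));print(np.polyfit(b[:,0],b[:,1],1))
m=b[(b[:,0]<.67)];f=b[b[:,0]>.69];print('bar slope z',np.polyfit(m[:,0],m[:,2],1),'far',f.min(0),f.max(0))
cv2.imwrite('pics/s2.png',cv2.resize(im[100:320,200:420,::-1],(600,600)))
E
```

```text
clock: 4.2
ee_pos: [0.4877, 0.1516, 0.1253]
tcp_rot: [-3.141, -0.002, -3.036]
contact_force: [0.4, 0.8, -4.7]
opening: 0.0234
grasp_force: 60.0
clock: 4.87
ee_pos: [0.4881, 0.1519, 0.149]
tcp_rot: [-3.142, -0.001, -3.036]
contact_force: [0.9, 0.1, -5.0]
opening: 0.0235
grasp_force: 60.0
0.02349466949265586 59.9963253736496 [ 0.00280448  0.20599041 -0.02722864]
304 [0.55014067 0.14482047 0.07641036] [0.71978654 0.19174186 0.12983943]
[0.11279593 0.0957153 ]
bar slope z [ 0.2088304  -0.01075525] far [0.69044025 0.16004311 0.07649059] [0.71978654 0.19174186 0.12983943]
```

View pics/s2.png

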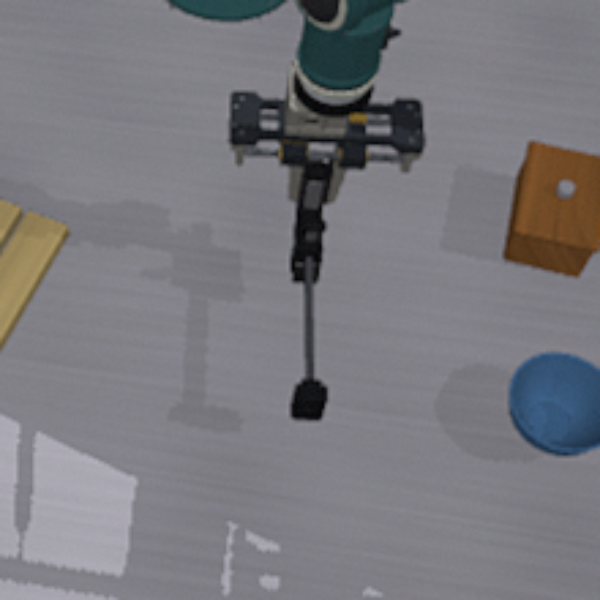

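The clamp hangs level in the gripper: far jaw at (310,400), housing at (308,262), with the salt box (550,200) and bowl (555,400) clear. I'll swing it over the board in three calls.

```bash
python3 -c "
from h import *
s=arm.get_state()
go([.522,.0765,.149],149,s);go([.556,.001,.149],112.2,s)"
```

```text
shift [-1.03 -3.14  0.  ] turn [-0.   -0.01  6.18] | t 4.92 yaw -173.9 p [0.4882 0.1519 0.1491] F [ 0.3 -0.5 -5. ] op 0.0239 gf 60.0
shift [-2.06 -6.29 -0.  ] turn [-1.000e-02 -1.000e-02  1.231e+01] | t 4.92 yaw -173.9 p [0.4882 0.1519 0.1491] F [ 0.3 -0.5 -5. ] op 0.0239 gf 60.0
```

```bash
python3 -m jog '[[[-0.07,-0.2,0],[0,0,0.4],0],[[-0.2,-0.6,0],[0,0,1.2],0],[[-0.35,-1.05,0],[0,0,2.1],0],[[-0.5,-1.5,0],[0,0,3.0],0],[[-0.65,-2.0,0],[0,0,3.9],0],[[-0.8,-2.4,0],[0,0,4.8],0],[[-0.95,-2.9,0],[0,0,5.7],0],[[-1.1,-3.35,0],[0,0,6.6],0]]' 60; python3 -c "
from h import *
s=arm.get_state()
go([.56,-.005,.149],107,s)"
```

```text
clock: 5.58
ee_pos: [0.5248, 0.0711, 0.1493]
tcp_rot: [-3.142, -0.0, 2.552]
contact_force: [-0.1, -0.0, -5.0]
opening: 0.0236
grasp_force: 60.0
shift [-2.86 -1.74  0.01] turn [-0.   -0.    6.53] | t 5.58 yaw 146.2 p [0.5248 0.0711 0.1493] F [-0.1 -0.  -5. ] op 0.0236 gf 60.0
```

```bash
python3 -m jog '[[[-0.36,-0.2,0],[0,0,0.85],0],[[-0.72,-0.4,0],[0,0,1.7],0],[[-1.1,-0.65,0],[0,0,2.5],0],[[-1.45,-0.85,0],[0,0,3.3],0],[[-1.8,-1.1,0],[0,0,4.15],0],[[-2.15,-1.3,0],[0,0,4.95],0],[[-2.5,-1.5,0],[0,0,5.75],0],[[-2.86,-1.74,0],[0,0,6.53],0]]' 60; python3 -c "
from h import *
s=arm.get_state()
go([.5904,-.0745,.149],75.2,s)"
```

```text
clock: 6.25
ee_pos: [0.5605, -0.004, 0.1492]
tcp_rot: [3.141, -0.001, 1.869]
contact_force: [0.1, 0.0, -6.0]
opening: 0.0239
grasp_force: 60.0
shift [-3.04  0.31  0.01] turn [ 0.   -0.01  5.31] | t 6.25 yaw 107.1 p [ 0.5605 -0.004   0.1492] F [ 0.1  0.  -6. ] op 0.0239 gf 60.0
```

```bash
python3 -m jog '[[[-0.5,0.05,0],[0,0,0.9],0],[[-1,0.1,0],[0,0,1.8],0],[[-1.5,0.15,0],[0,0,2.7],0],[[-2,0.2,0],[0,0,3.5],0],[[-2.4,0.25,0],[0,0,4.2],0],[[-2.8,0.3,0],[0,0,4.9],0],[[-3.04,0.31,0],[0,0,5.31],0],[[-3.04,0.31,0],[0,0,5.31],0]]' 60
python3 - <<'E'
from h import *
s=arm.get_state();c=s['ee_pos'][:2];a=s['tcp_rot'][2]+np.pi;ux=np.array([np.cos(a),np.sin(a)]);uy=np.array([-ux[1],ux[0]]);print(s['ee_pos'],np.degrees(a)-360)
for n in('top','scene'):
    im,W=cloud(n);np.savez(n+'2.npz',im=im,W=W);hsv=cv2.cvtColor(im,cv2.COLOR_RGB2HSV);h,sa,v=[hsv[...,i].astype(int) for i in range(3)]
    loc=lambda q:np.stack([(q[:,:2]-c)@ux,(q[:,:2]-c)@uy,q[:,2]],-1)*1000
    q=loc(W[(v<80)]);q=q[(q[:,0]>-60)&(q[:,0]<260)&(abs(q[:,1])<50)&(q[:,2]>60)&(q[:,2]<150)]
    f=q[q[:,0]>180];print(n,'far',len(f),np.percentile(f,[1,50,99],axis=0).round(1).tolist())
    b=q[(q[:,0]>80)&(q[:,0]<185)];print('bar y fit',np.polyfit(b[:,0],b[:,1],1),'z',np.polyfit(b[:,0],b[:,2],1))
    m=((h>12)&(h<32)&(sa>60)&(v>110)&(abs(W[...,2]-.02)<.012))
    B=loc(W[m]);B=B[(B[:,0]>20)&(B[:,0]<240)&(abs(B[:,1])<120)]
    e=[(np.percentile(B[abs(B[:,1]-t)<10][:,0],[1,99]).round(1).tolist() if (abs(B[:,1]-t)<10).sum()>5 else 0) for t in(-60,-30,30,60)];print('board x edges',e,'y',np.percentile(B[:,1],[1,99]))
im=np.load('top2.npz')['im'];x=cv2.resize(im[130:290,220:400,::-1],None,fx=2.2,fy=2.2)
im=np.load('scene2.npz')['im'];y=cv2.resize(im[130:290,120:300,::-1],None,fx=2.2,fy=2.2)
cv2.imwrite('pics/c3.png',np.hstack([x,y]))
E
```

```text
clock: 6.92
ee_pos: [0.5907, -0.0759, 0.149]
tcp_rot: [3.141, 0.0, 1.313]
contact_force: [0.6, 1.2, -5.8]
opening: 0.0236
grasp_force: 60.0
[ 0.59070105 -0.07593256  0.14904386] -104.7522791194059
top far 151 [[182.5, -17.0, 88.8], [212.5, -2.8, 124.3], [230.2, 12.8, 129.6]]
bar y fit [ 0.0119334  -3.61692975] z [-6.37006086e-03  1.23614680e+02]
board x edges [0, [172.9, 192.2], [153.1, 192.5], [143.8, 192.0]] y [-45.33424695  86.08708725]
scene far 170 [[182.8, -12.5, 77.6], [210.5, 5.2, 115.3], [225.9, 16.7, 131.4]]
bar y fit [-2.00455248e-04  8.76096112e-01] z [3.46169514e-03 1.16093700e+02]
board x edges [[139.9, 186.6], [92.6, 189.8], [74.0, 191.1], [74.5, 189.9]] y [-86.44331985  88.80625567]
```

View pics/c3.png

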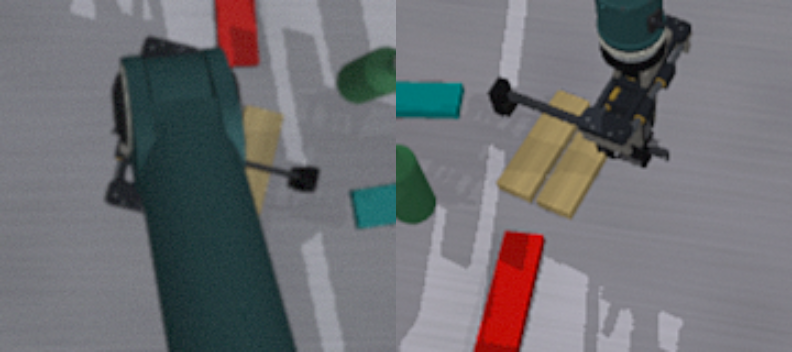

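The crops show the bar over the boards. In the top crop the far jaw at (305,178) is past the right edge; in the scene crop it is at (500,97), also past the edge. In the clamp's axis the board spans 74–192 mm and the jaw faces sit at about 66 and 203 mm, so the clamp straddles it. I'll lower with a 1.5 mm trim.

```bash
python3 -m jog '[[[0.06,0,0.3],[0,0,0],0],[[0.06,0,0.8],[0,0,0],0],[[0.06,0,1.3],[0,0,0],0],[[0.06,0,1.8],[0,0,0],0],[[0.06,0,2.2],[0,0,0],0],[[0.06,0,2.5],[0,0,0],0],[[0.06,0,2.65],[0,0,0],0],[[0.06,0,2.65],[0,0,0],0]]' 60;python3 -m jog '[[[0,0,0.1],[0,0,0],0],[[0,0,0.2],[0,0,0],0],[[0,0,0.3],[0,0,0],0],[[0,0,0.3],[0,0,0],0],[[0,0,0.3],[0,0,0],0],[[0,0,0.3],[0,0,0],0],[[0,0,0.3],[0,0,0],0],[[0,0,0.3],[0,0,0],0]]' 60
```

```text
clock: 7.68
ee_pos: [0.5899, -0.073, 0.082]
tcp_rot: [-3.14, 0.0, 1.316]
contact_force: [-0.0, -0.2, -5.3]
opening: 0.024
grasp_force: 60.0
clock: 8.35
ee_pos: [0.5907, -0.0731, 0.076]
tcp_rot: [3.141, 0.0, 1.316]
contact_force: [0.9, -0.4, -5.0]
opening: 0.0236
grasp_force: 60.0
```

```bash
python3 -m jog '[[[-0.03,0,0.03],[0,0,0],0],[[-0.03,0,0.06],[0,0,0],0],[[-0.03,0,0.06],[0,0,0],0],[[-0.03,0,0.06],[0,0,0],0],[[-0.03,0,0.06],[0,0,0],0],[[-0.03,0,0.06],[0,0,0],0],[[-0.03,0,0.06],[0,0,0],0],[[-0.03,0,0.06],[0,0,0],0]]' 60;python3 - <<'E'
from h import *
im,W=cloud('scene');cv2.imwrite('pics/s4.png',cv2.resize(im[130:270,130:310,::-1],(772,600),interpolation=cv2.INTER_CUBIC))
E
```

```text
clock: 9.02
ee_pos: [0.5905, -0.074, 0.0745]
tcp_rot: [3.141, 0.0, 1.316]
contact_force: [-0.9, -0.3, -0.6]
opening: 0.0236
grasp_force: 60.0
```

View pics/s4.png

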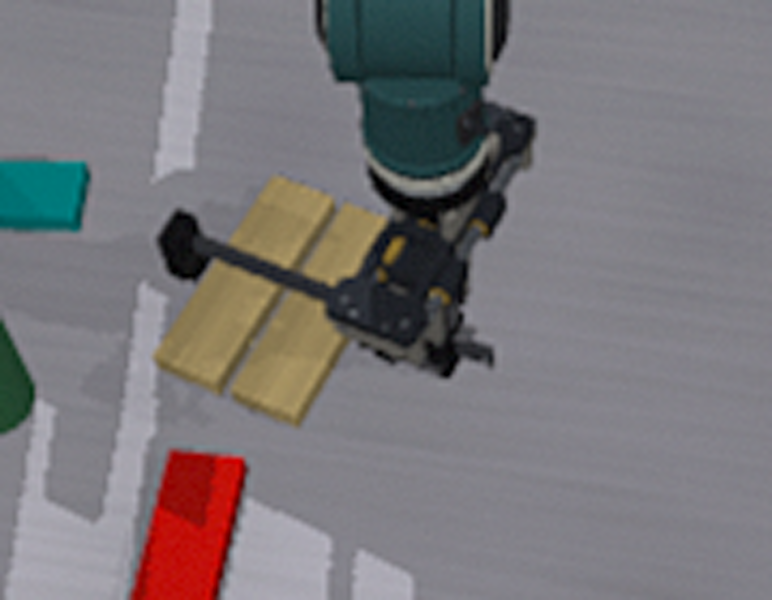

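The clamp is down and the table carries its weight: far jaw at (185,240) outside the right edge, bar across the middle, split still open at (330,230) and (230,385). I'll release and rise.

```bash
python3 -m jog '[[[0,0,0],[0,0,0],1],[[0,0,0],[0,0,0],1],[[0,0,0],[0,0,0],1],[[0,0,0],[0,0,0],1],[[0,0,0],[0,0,0],1],[[0,0,-0.8],[0,0,0],1],[[0,0,-1.8],[0,0,0],1],[[0,0,-2.8],[0,0,0],1]]' 25;  python3 - <<'E'
from h import *
s=arm.get_state();im,W=wcloud()
a=np.radians(-104.75);ux=np.array([np.cos(a),np.sin(a)]);uy=np.array([-ux[1],ux[0]])
c=np.array([.5905,-.074]);v=im.max(-1)
L=np.stack([(W[...,:2]-c)@ux,(W[...,:2]-c)@uy,W[...,2]],-1)*1000
for lo,hi in((120,135),(88,112),(55,68),(30,52)):
    q=L[(v<110)&(L[...,2]>lo)&(L[...,2]<hi)&(abs(L[...,1])<35)&(L[...,0]>-60)&(L[...,0]<100)];print(lo,len(q),np.percentile(q,[2,50,98],axis=0).round(1).tolist() if len(q) else'')
go([*(c+.0225*ux),.16],164.8,s);go([*(c+.0225*ux),.16],-15.2,s)
print(s['joint_pos'])
E
```

```text
clock: 9.73
ee_pos: [0.5898, -0.0736, 0.1446]
tcp_rot: [-3.14, 0.0, 1.316]
contact_force: [1.4, -0.4, 0.9]
opening: 0.075
grasp_force: 0.0
120 959 [[-10.0, -10.9, 120.9], [-2.1, 0.2, 128.3], [8.9, 10.8, 130.3]]
88 727 [[-10.8, -11.8, 88.9], [43.9, -0.2, 97.6], [54.3, 11.5, 110.8]]
55 394 [[-21.9, -12.7, 56.6], [-11.4, -0.4, 61.6], [55.3, 13.3, 67.7]]
30 311 [[-38.0, -10.9, 33.4], [-22.7, 0.0, 47.1], [98.1, 11.0, 50.1]]
shift [-0.91  0.03 -0.62] turn [-1.00e-02 -1.00e-02 -1.49e+01] | t 9.73 yaw 75.4 p [ 0.5898 -0.0736  0.1446] F [ 1.4 -0.4  0.9] op 0.075 gf 0.0
shift [-0.91  0.03 -0.62] turn [-1.00e-02  1.00e-02  1.51e+01] | t 9.73 yaw 75.4 p [ 0.5898 -0.0736  0.1446] F [ 1.4 -0.4  0.9] op 0.075 gf 0.0
[ 0.3251478   0.48431941 -0.33524769  1.78438551  0.19525226  0.90714181
 -0.34986517]
```

```bash
python3 -m jog '[[[0,0,-0.6],[0,0,-0.5],1],[[-0.1,0,-0.6],[0,0,-1.5],1],[[-0.3,0,-0.6],[0,0,-2.6],1],[[-0.5,0,-0.6],[0,0,-3.8],1],[[-0.7,0,-0.6],[0,0,-5],1],[[-0.8,0,-0.6],[0,0,-6.1],1],[[-0.9,0,-0.6],[0,0,-7.2],1],[[-0.9,0,-0.6],[0,0,-8.3],1]]' 25; python3 -c "
from h import *
s=arm.get_state();a=np.radians(-104.75);ux=np.array([np.cos(a),np.sin(a)]);c=np.array([.5905,-.074])
go([*(c+.0217*ux),.15],165.25,s)"
```

```text
clock: 10.45
ee_pos: [0.5846, -0.0963, 0.1592]
tcp_rot: [-3.141, 0.0, 2.19]
contact_force: [0.9, -0.3, 0.9]
opening: 0.092
grasp_force: 0.0
shift [0.04 0.04 0.37] turn [-0.    0.   -6.63] | t 10.45 yaw 125.5 p [ 0.5846 -0.0963  0.1592] F [ 0.9 -0.3  0.9] op 0.092 gf 0.0
```

```bash
python3 -m jog '[[[0.04,0.04,0],[0,0,-1.1],1],[[0.04,0.04,0],[0,0,-2.2],1],[[0.04,0.04,0],[0,0,-3.3],1],[[0.04,0.04,0],[0,0,-4.4],1],[[0.04,0.04,0],[0,0,-5.5],1],[[0.04,0.04,0.2],[0,0,-6.63],1],[[0.04,0.04,0.4],[0,0,-6.63],1],[[0.04,0.04,0.4],[0,0,-6.63],1]]' 25
python3 - <<'E'
from h import *
a=np.radians(-104.75);ux=np.array([np.cos(a),np.sin(a)]);uy=np.array([-ux[1],ux[0]])
c=np.array([.5905,-.074]);s=arm.get_state()
go([*(c+.0217*ux),.075],165.25,s)
im,W=wcloud();v=im.max(-1)
print('tcp loc',(s['ee_pos'][:2]-c)@ux,(s['ee_pos'][:2]-c)@uy)
L=np.stack([(W[...,:2]-c)@ux,(W[...,:2]-c)@uy,W[...,2]],-1)*1000
for lo,hi in((120,135),(88,112)):
    q=L[(v<110)&(L[...,2]>lo)&(L[...,2]<hi)&(abs(L[...,1])<20)&(L[...,0]>-19)&(L[...,0]<60)];print(lo,len(q),np.percentile(q,[2,50,98],axis=0).round(1).tolist() if len(q) else'')
E
```

```text
clock: 11.12
ee_pos: [0.5842, -0.0944, 0.1481]
tcp_rot: [3.141, -0.002, 2.876]
contact_force: [-0.4, 0.0, -0.5]
opening: 0.0918
grasp_force: 0.0
shift [-0.04 -0.02  2.92] turn [ 0.   -0.02 -0.08] | t 11.12 yaw 164.8 p [ 0.5842 -0.0944  0.1481] F [-0.4  0.  -0.5] op 0.0918 gf 0.0
tcp loc 0.021284520862148226 -0.0008692877283368299
120 918 [[-8.6, -12.0, 121.4], [1.8, -3.1, 128.2], [11.3, 8.9, 130.3]]
88 763 [[-7.4, -13.0, 89.8], [45.7, -7.4, 97.9], [56.1, 9.7, 110.5]]
```

```bash
python3 -m jog '[[[0,-0.06,0.4],[0,0,0],1],[[0,-0.06,1.0],[0,0,0],1],[[0,-0.06,1.6],[0,0,0],1],[[0,-0.06,2.1],[0,0,0],1],[[0,-0.06,2.5],[0,0,0],1],[[0,-0.06,2.8],[0,0,0],1],[[0,-0.06,2.9],[0,0,0],1],[[0,-0.06,2.9],[0,0,0],0.8]]' 25
```

```text
clock: 11.83
ee_pos: [0.5843, -0.0954, 0.0762]
tcp_rot: [3.142, -0.001, 2.88]
contact_force: [-0.3, 0.0, 0.5]
opening: 0.0873
grasp_force: 0.0
```

```bash
python3 -m jog '[[[0,0,0],[0,0,0],0.7],[[0,0,0],[0,0,0],0.5],[[0,0,0],[0,0,0],0.4],[[0,0.1,0],[0,0,0],0.38],[[0,0.25,0],[0,0,0],0.38],[[0,0.4,0],[0,0,0],0.38],[[0,0.55,0],[0,0,0],0.38],[[0,0.6,0],[0,0,0],0.38]]' 25; python3 -m jog '[[[0,0,0],[0,0,0],0.38],[[0,0,0],[0,0,0],0.38],[[0,-0.1,0],[0,0,0],0.8],[[0,-0.25,0],[0,0,0],0.8],[[0,-0.4,0],[0,0,0],0.8],[[0,-0.5,0],[0,0,0],0.8],[[0,-0.6,0],[0,0,0],0.8],[[0,-0.6,0],[0,0,0],0.8]]' 25
cat > look.py <<'E'
from h import *
a=np.radians(-104.75);ux=np.array([np.cos(a),np.sin(a)]);uy=np.array([-ux[1],ux[0]])
c=np.array([.5905,-.074]);s=arm.get_state()
print('tcp loc',((s['ee_pos'][:2]-c)@ux*1000).round(1),'op',round(s['opening'],4),s['clock'])
im,W=wcloud();v=im.max(-1)
L=np.stack([(W[...,:2]-c)@ux,(W[...,:2]-c)@uy,W[...,2]],-1)*1000
q=L[(v<110)&(L[...,2]>120)&(L[...,2]<135)&(abs(L[...,1])<20)&(L[...,0]>-30)&(L[...,0]<25)];print('grip top',len(q),np.percentile(q,[2,50,98],axis=0).round(1).tolist() if len(q) else'')
for n in('scene',):
    im,W=cloud(n);hsv=cv2.cvtColor(im,cv2.COLOR_RGB2HSV);h,sa,v=[hsv[...,i].astype(int) for i in range(3)]
    L=np.stack([(W[...,:2]-c)@ux,(W[...,:2]-c)@uy,W[...,2]],-1)*1000
    f=L[(v<80)&(L[...,0]>130)&(L[...,0]<260)&(abs(L[...,1])<30)&(L[...,2]>25)];print('far end',np.percentile(f,[1,99],axis=0).round(1).tolist())
    m=((h>12)&(h<32)&(sa>60)&(v>100)&(abs(W[...,2]-.02)<.012)&(L[...,0]>20)&(L[...,0]<240)&(abs(L[...,1])<130));B=L[m]
    for t in(-75,-50,-30,30,50,75):
        x=np.sort(B[abs(B[:,1]-t)<5][:,0])
        if len(x)>5:
            g=np.diff(x);k=g.argmax();print('y',t,'edges',x[0].round(1),x[-1].round(1),'max gap',g[k].round(1),'at',x[k].round(1))
np.save('last.npy',im)
E
python3 look.py
```

```text
clock: 12.5
ee_pos: [0.5889, -0.0817, 0.0774]
tcp_rot: [-3.14, 0.001, 2.879]
contact_force: [-1.2, -6.6, 5.2]
opening: 0.0358
grasp_force: 23.8
clock: 13.17
ee_pos: [0.584, -0.0959, 0.0763]
tcp_rot: [3.141, -0.001, 2.879]
contact_force: [0.9, 0.2, 0.3]
opening: 0.0724
grasp_force: 0.0
tcp loc 22.9 op 0.0724 13.1667
grip top 2656 [[-27.9, -12.0, 120.5], [-2.4, -6.4, 128.2], [11.1, 8.7, 134.0]]
far end [[132.6, -15.1, 25.3], [215.4, 14.5, 56.2]]
y -75 edges 76.5 100.1 max gap 4.0 at 86.5
y -50 edges 80.9 188.9 max gap 31.2 at 85.6
y -30 edges 99.6 189.4 max gap 7.1 at 129.3
y 30 edges 75.5 188.6 max gap 6.7 at 129.9
y 50 edges 75.6 189.3 max gap 9.5 at 128.3
y 75 edges 75.0 189.1 max gap 8.5 at 128.4
```

Squeeze 1 ran home and the far jaw came in by about 11 mm. Repeating.

```bash
python3 -m jog '[[[0,0,0],[0,0,0],0.5],[[0,0.05,0],[0,0,0],0.4],[[0,0.18,0],[0,0,0],0.38],[[0,0.31,0],[0,0,0],0.38],[[0,0.44,0],[0,0,0],0.38],[[0,0.54,0],[0,0,0],0.38],[[0,0.55,0],[0,0,0],0.38],[[0,0.55,0],[0,0,0],0.38]]' 25; python3 -m jog '[[[0,0,0],[0,0,0],0.38],[[0,0,0],[0,0,0],0.38],[[0,-0.1,0],[0,0,0],0.8],[[0,-0.25,0],[0,0,0],0.8],[[0,-0.4,0],[0,0,0],0.8],[[0,-0.5,0],[0,0,0],0.8],[[0,-0.55,0],[0,0,0],0.8],[[0,-0.55,0],[0,0,0],0.8]]' 25
python3 look.py
```

```text
clock: 13.93
ee_pos: [0.5883, -0.0817, 0.0769]
tcp_rot: [3.141, 0.0, 2.88]
contact_force: [0.3, 0.1, -0.1]
opening: 0.0353
grasp_force: 25.0
clock: 14.6
ee_pos: [0.584, -0.0973, 0.0765]
tcp_rot: [-3.14, -0.001, 2.878]
contact_force: [-0.1, 1.0, 0.6]
opening: 0.0728
grasp_force: 0.0
tcp loc 24.2 op 0.0728 14.6
grip top 2654 [[-26.8, -11.9, 120.6], [-1.1, -6.1, 128.2], [12.4, 9.0, 134.0]]
far end [[132.2, -13.1, 25.9], [210.4, 14.5, 57.0]]
y -75 edges 76.5 100.2 max gap 3.3 at 93.4
y -50 edges 87.2 183.6 max gap 29.8 at 87.2
y -30 edges 98.8 184.9 max gap 5.0 at 122.2
y 30 edges 75.5 184.3 max gap 4.5 at 175.2
y 50 edges 76.1 183.4 max gap 3.8 at 147.7
y 75 edges 75.5 185.4 max gap 3.4 at 126.2
```

```bash
python3 -m jog '[[[0,0,0],[0,0,0],0.5],[[0,0.05,0],[0,0,0],0.4],[[0,0.18,0],[0,0,0],0.38],[[0,0.31,0],[0,0,0],0.38],[[0,0.44,0],[0,0,0],0.38],[[0,0.54,0],[0,0,0],0.38],[[0,0.55,0],[0,0,0],0.38],[[0,0.55,0],[0,0,0],0.38]]' 25; python3 -m jog '[[[0,0,0],[0,0,0],0.38],[[0,0,0],[0,0,0],0.38],[[0,-0.1,0],[0,0,0],0.8],[[0,-0.25,0],[0,0,0],0.8],[[0,-0.4,0],[0,0,0],0.8],[[0,-0.5,0],[0,0,0],0.8],[[0,-0.55,0],[0,0,0],0.8],[[0,-0.55,0],[0,0,0],0.8]]' 25
python3 look.py
```

```text
clock: 15.37
ee_pos: [0.5883, -0.0819, 0.0769]
tcp_rot: [3.141, 0.0, 2.88]
contact_force: [-0.3, -0.9, 1.6]
opening: 0.0358
grasp_force: 25.0
clock: 16.03
ee_pos: [0.584, -0.097, 0.0765]
tcp_rot: [-3.14, -0.001, 2.878]
contact_force: [1.1, -0.7, 0.5]
opening: 0.0727
grasp_force: 0.0
tcp loc 23.9 op 0.0727 16.0333
grip top 2636 [[-27.1, -12.0, 120.7], [-1.6, -6.3, 128.2], [11.9, 8.8, 134.1]]
far end [[130.7, -14.6, 25.7], [204.1, 15.2, 53.7]]
y -75 edges 69.7 101.0 max gap 5.8 at 83.5
y -50 edges 69.7 176.9 max gap 42.9 at 74.4
y -30 edges 100.2 177.2 max gap 4.3 at 144.4
y 30 edges 71.1 179.7 max gap 3.7 at 140.0
y 50 edges 70.3 176.5 max gap 2.9 at 96.7
y 75 edges 69.5 174.4 max gap 3.4 at 81.2
```

```bash
python3 -m jog '[[[0,0,0],[0,0,0],0.5],[[0,0.05,0],[0,0,0],0.4],[[0,0.18,0],[0,0,0],0.38],[[0,0.31,0],[0,0,0],0.38],[[0,0.44,0],[0,0,0],0.38],[[0,0.54,0],[0,0,0],0.38],[[0,0.55,0],[0,0,0],0.38],[[0,0.55,0],[0,0,0],0.38]]' 25; python3 -m jog '[[[0,0,0],[0,0,0],0.38],[[0,0,0],[0,0,0],0.38],[[0,-0.1,0],[0,0,0],0.8],[[0,-0.25,0],[0,0,0],0.8],[[0,-0.4,0],[0,0,0],0.8],[[0,-0.5,0],[0,0,0],0.8],[[0,-0.55,0],[0,0,0],0.8],[[0,-0.55,0],[0,0,0],0.8]]' 25
python3 look.py
```

```text
clock: 16.8
ee_pos: [0.5882, -0.0821, 0.0769]
tcp_rot: [-3.141, 0.0, 2.88]
contact_force: [-0.3, 0.1, 1.3]
opening: 0.0358
grasp_force: 25.0
clock: 17.47
ee_pos: [0.584, -0.0975, 0.0765]
tcp_rot: [-3.14, -0.001, 2.878]
contact_force: [0.0, 0.7, 0.2]
opening: 0.0727
grasp_force: 0.0
tcp loc 24.4 op 0.0727 17.4667
grip top 2654 [[-26.6, -12.0, 120.6], [-2.2, -6.3, 128.2], [11.3, 8.9, 134.0]]
far end [[130.7, -13.2, 26.0], [199.8, 14.9, 55.2]]
y -75 edges 66.0 103.6 max gap 3.3 at 86.3
y -50 edges 66.4 173.2 max gap 34.6 at 87.6
y -30 edges 81.3 173.5 max gap 19.2 at 81.3
y 30 edges 65.7 172.6 max gap 3.1 at 110.5
y 50 edges 67.0 174.2 max gap 3.6 at 88.9
y 75 edges 66.9 173.9 max gap 3.1 at 143.2
```

```bash
python3 -m jog '[[[0,0,0],[0,0,0],0.5],[[0,0.05,0],[0,0,0],0.4],[[0,0.18,0],[0,0,0],0.38],[[0,0.28,0],[0,0,0],0.38],[[0,0.36,0],[0,0,0],0.38],[[0,0.4,0],[0,0,0],0.38],[[0,0.4,0],[0,0,0],0.38],[[0,0.4,0],[0,0,0],0.38]]' 25; python3 -m jog '[[[0,0,0],[0,0,0],0.38],[[0,0,0],[0,0,0],0.38],[[0,0,0],[0,0,0],0.38],[[0,0,0],[0,0,0],0.38],[[0,0,0],[0,0,0],0.38],[[0,0,0],[0,0,0],0.38],[[0,0,0],[0,0,0],0.38],[[0,0,0],[0,0,0],0.38]]' 25
python3 look.py
```

```text
clock: 18.23
ee_pos: [0.5873, -0.0859, 0.0769]
tcp_rot: [-3.142, 0.0, 2.88]
contact_force: [-0.4, -0.9, 2.3]
opening: 0.0361
grasp_force: 25.0
clock: 18.9
ee_pos: [0.5873, -0.0859, 0.0769]
tcp_rot: [3.142, 0.0, 2.88]
contact_force: [0.2, -1.5, 2.3]
opening: 0.0363
grasp_force: 25.0
tcp loc 12.4 op 0.0363 18.9
grip top 2548 [[-20.5, -11.9, 120.7], [1.8, -6.9, 128.2], [15.0, 8.9, 134.1]]
far end [[132.5, -12.7, 25.7], [197.0, 14.6, 56.8]]
y -75 edges 64.0 151.6 max gap 59.0 at 70.3
y -50 edges 89.5 170.7 max gap 4.4 at 93.0
y -30 edges 76.8 171.3 max gap 4.2 at 151.5
y 30 edges 63.5 170.9 max gap 3.8 at 93.0
y 50 edges 63.2 171.5 max gap 3.2 at 139.6
y 75 edges 63.1 171.1 max gap 4.0 at 145.1
```

```bash
python3 -m jog '[[[0,-0.05,0],[0,0,0],0.8],[[0,-0.18,0],[0,0,0],0.8],[[0,-0.3,0],[0,0,0],0.8],[[0,-0.4,0],[0,0,0],0.8],[[0,-0.5,0],[0,0,0],0.8],[[0,-0.55,0],[0,0,0],0.8],[[0,-0.55,0],[0,0,0],0.8],[[0,-0.55,0],[0,0,0],0.8]]' 25; python3 -m jog '[[[0,0,0],[0,0,0],0.5],[[0,0.05,0],[0,0,0],0.4],[[0,0.18,0],[0,0,0],0.38],[[0,0.28,0],[0,0,0],0.38],[[0,0.36,0],[0,0,0],0.38],[[0,0.4,0],[0,0,0],0.38],[[0,0.4,0],[0,0,0],0.38],[[0,0.4,0],[0,0,0],0.38]]' 25
python3 look.py;  python3 -c "
from h import *
im=np.load('last.npy');cv2.imwrite('pics/s6.png',cv2.resize(im[130:270,130:310,::-1],(772,600),interpolation=cv2.INTER_CUBIC))"
```

```text
clock: 19.67
ee_pos: [0.5836, -0.0989, 0.0768]
tcp_rot: [3.141, -0.0, 2.88]
contact_force: [0.8, -0.2, 0.5]
opening: 0.0735
grasp_force: 0.0
clock: 20.33
ee_pos: [0.5857, -0.0923, 0.0771]
tcp_rot: [-3.137, -0.0, 2.878]
contact_force: [-2.0, -5.2, 3.1]
opening: 0.0493
grasp_force: 25.0
tcp loc 18.9 op 0.0493 20.3333
grip top 2571 [[-20.8, -11.7, 120.7], [1.8, -6.6, 128.3], [15.1, 9.0, 134.1]]
far end [[132.4, -13.5, 26.3], [196.9, 14.8, 54.4]]
y -75 edges 62.1 160.6 max gap 65.6 at 82.2
y -50 edges 102.1 168.6 max gap 4.6 at 114.2
y -30 edges 83.7 171.8 max gap 3.5 at 87.5
y 30 edges 63.3 167.7 max gap 3.3 at 93.0
y 50 edges 63.4 171.7 max gap 4.3 at 85.3
y 75 edges 63.7 171.1 max gap 4.0 at 108.2
```

View pics/s6.png

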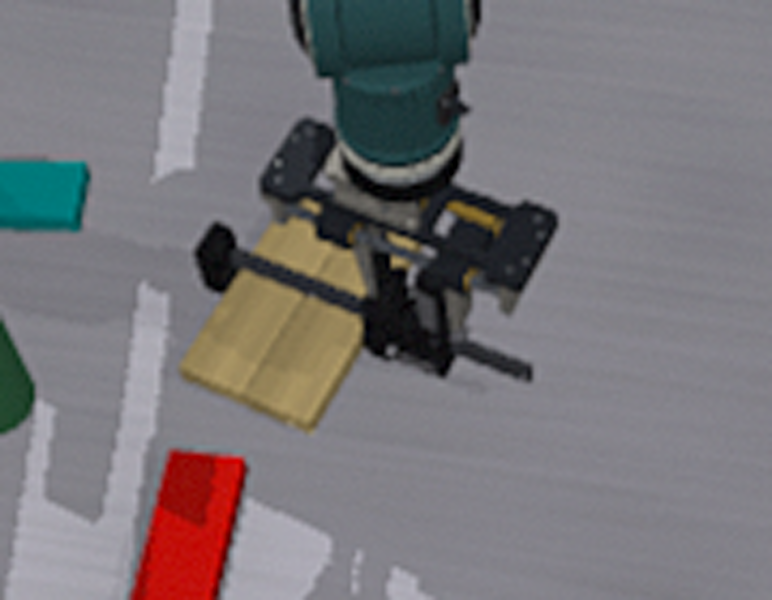

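The squeeze stalled at 49.3 mm with 25 N, which is about 0.24 rad, and the picture shows the split shut from (330,235) to (250,395). I'll hold briefly to confirm the stall, then release.

```bash
python3 -m jog '[[[0,-0.05,0],[0,0,0],0.38],[[0,-0.1,0],[0,0,0],0.38],[[0,-0.1,0],[0,0,0],0.38],[[0,-0.1,0],[0,0,0],0.38],[[0,-0.1,0],[0,0,0],0.38],[[0,-0.1,0],[0,0,0],0.38],[[0,-0.1,0],[0,0,0],0.38],[[0,-0.1,0],[0,0,0],0.38]]' 25;python3 -m jog '[[[0,-0.1,0],[0,0,0],0.8],[[0,-0.2,0],[0,0,0],0.9],[[0,-0.25,0],[0,0,0],1],[[0,-0.25,0],[0,0,0],1],[[0,-0.25,0],[0,0,0],1],[[0,-0.25,0],[0,0,0],1],[[0,-0.25,0],[0,0,0],1],[[0,-0.25,0],[0,0,0],1]]' 25; python3 look.py|head -2
```

```text
clock: 21.1
ee_pos: [0.5856, -0.0923, 0.0769]
tcp_rot: [-3.141, 0.0, 2.879]
contact_force: [-0.7, -3.5, 3.9]
opening: 0.0496
grasp_force: 25.0
clock: 21.77
ee_pos: [0.584, -0.0976, 0.0768]
tcp_rot: [3.141, -0.0, 2.88]
contact_force: [0.8, 0.2, -0.9]
opening: 0.092
grasp_force: 0.0
tcp loc 24.5 op 0.092 21.7667
grip top 2486 [[-28.3, -11.9, 120.6], [1.1, -4.8, 128.1], [13.8, 9.3, 133.9]]
```

```bash
python3 -m jog '[[[0,0,-0.3],[0,0,0],1],[[0,0,-0.9],[0,0,0],1],[[0,0,-1.6],[0,0,0],1],[[0,0,-2.4],[0,0,0],1],[[0,0,-3.2],[0,0,0],1],[[0,0,-4],[0,0,0],1],[[0,0,-4.6],[0,0,0],1],[[0,0,-5],[0,0,0],1]]'; python3 -m jog '[[[0.6,0.6,0],[0,0,0],1],[[1.4,1.4,0],[0,0,0],1],[[2.3,2.3,0],[0,0,0],1],[[3.2,3.2,0],[0,0,0],1],[[4,4,0],[0,0,0],1],[[4.6,4.6,0],[0,0,0],1],[[5,5,0],[0,0,0],1],[[5,5,0],[0,0,0],1]]'; python3 look.py; python3 -c "
from h import *
im=np.load('last.npy');b=cv2.resize(im[130:270,130:310,::-1],(514,400),interpolation=cv2.INTER_CUBIC)
t,W=cloud('top');a=cv2.resize(t[150:260,275:365,::-1],(286,400),interpolation=cv2.INTER_CUBIC);cv2.imwrite('pics/s7.png',np.hstack([a,b]))"
```

```text
clock: 22.53
ee_pos: [0.5847, -0.0979, 0.2043]
tcp_rot: [3.142, 0.003, 2.88]
contact_force: [0.6, 0.7, 0.0]
opening: 0.0919
grasp_force: 0.0
clock: 23.2
ee_pos: [0.4943, 0.0577, 0.2022]
tcp_rot: [3.142, 0.0, 2.884]
contact_force: [0.0, -1.3, -0.4]
opening: 0.0919
grasp_force: 0.0
tcp loc -102.9 op 0.0919 23.2
grip top 0 
far end [[131.8, -15.0, 25.7], [197.3, 14.7, 55.0]]
y -75 edges 62.3 168.8 max gap 3.8 at 107.0
y -50 edges 63.0 169.4 max gap 11.1 at 77.2
y -30 edges 87.4 169.5 max gap 3.6 at 156.4
y 30 edges 64.6 172.8 max gap 4.4 at 168.4
y 50 edges 63.7 170.0 max gap 3.9 at 154.3
y 75 edges 65.3 171.5 max gap 3.4 at 168.1
```

View pics/s7.png

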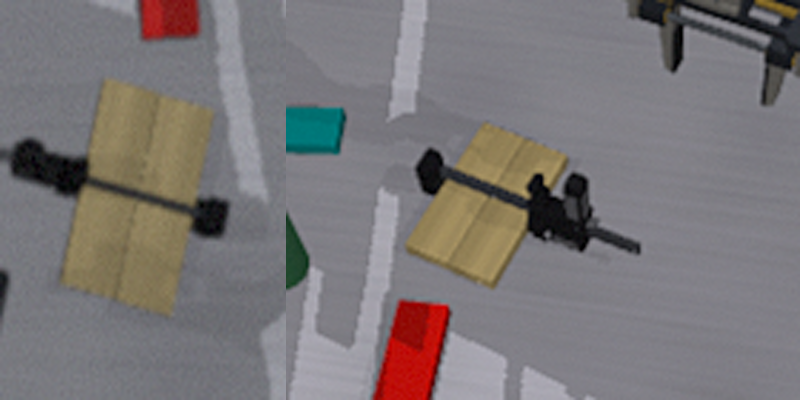

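The clamp stands upright across the middle of the board, jaws at (75,175) and (210,215) in the top crop. The split is shut along its whole length from (158,95) to (118,300), and the gripper is clear. Handing in.

```bash
python3 -c "
from station import arm
print(arm.sign_off())"
```

```text
the job is handed in; nothing more can be done
None
```

The job is handed in at about 23 s: the clamp stands upright across the middle of the board, the last squeeze stalled at 25 N (about 0.24 rad), and the split looks shut along its whole length in both cameras; the bottle, bowl and salt box were left alone.

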